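# Weigh the next test coupon from the chute

### The job

Draw the bottom blue coupon straight out of the front slot of its chute, leaving the two blue coupons above it lying flat in the chute (they just drop down one place). Then set it gently, not dropped, flat and centred on the square steel pan of the balance, and let go.

Things in the scene. Friction and masses are not known exactly. Their poses are not given: they have to be found in the camera images.
- blue_bottom_center (a point): Centre of the coupon to draw: lowest of three blue plastic bars in an aluminium chute; 120 x 40 x 16 mm, 90 g, underside 30 mm above the bench. Its -x points out of the chute's front slot, roughly at the robot: draw it 95 mm that way to free it. Its front 40 mm stick out with nothing above, below or beside: pinch there across the 40 mm width, 42 mm from this centre, tips not below its underside.
- blue_middle_center (a point): Centre of the second blue coupon (same size and axes), lying on the first but about 46 mm further back, at the middle of the chute; it drops 16 mm to the chute's floor when the first is out. Chute: 132 mm long, 52 wide (foot 86), 82 high, 2 mm play round the coupons, clear sides, open top, slot 22 mm high. A like chute holds orange coupons; one more blue coupon lies in a grey tray: leave those.
- blue_top_center (a point): Centre of the third, uppermost blue coupon of that stack, lying on the second; it too drops 16 mm.
- pan (a point): Centre of the upper face of the balance's square steel pan, 150 x 150 mm, rigid and level, 70 mm above the bench; z is up, the sides run along x and y. The white balance is 180 mm wide; its display side (-x), at most 42 mm high, reaches 150 mm from the pan's centre, roughly towards the robot.

How it is judged (in metres and radians):
On the way:
1. the bottom coupon is drawn clear of the chute while the other two stay in it, flat (horizontal distance between blue_bottom_center and blue_middle_center above 0.126 m and distance of each of blue_middle_center, blue_top_center from where it was at the start of the episode below 0.03 m and angle between each of blue_middle_center, blue_top_center's own z axis and vertical below 0.17 rad), for 0.1 s.
At the end, for the whole second after the job is handed in: The drawn coupon lies at rest and flat (within about 6 degrees) on the balance's pan, its centre within 20 mm of the pan's centre; the other two blue coupons are still in the chute, each within 30 mm of where it began (16 mm of that is the drop) and tilted less than 10 degrees (horizontal distance between blue_bottom_center and pan below 0.02 m and z of blue_bottom_center in the frame of pan between 0.004 and 0.012 m and angle between blue_bottom_center's own z axis and vertical below 0.1 rad and linear speed of blue_bottom below 0.02 m/s and distance of each of blue_middle_center, blue_top_center from where it was at the start of the episode below 0.03 m and angle between each of blue_middle_center, blue_top_center's own z axis and vertical below 0.17 rad); the robot touches nothing.
It fails at once if one of the two upper blue coupons comes out of its place (over 45 mm) (distance of any of blue_middle_center, blue_top_center from where it was at the start of the episode above 0.045 m).
It fails at once if the coupon is dropped or slammed onto the pan (over 0.5 m/s within 40 mm of it) (horizontal distance between blue_bottom_center and pan below 0.1 m and z of blue_bottom_center in the frame of pan below 0.04 m and linear speed of blue_bottom above 0.5 m/s).
It also fails if it takes over 42 s, if anything falls off the work surface, if the arm or the gripper's body presses on something with over 40 N, if the wrist force passes 120 N, or if a joint passes its speed limit or range.

### The arm

A 7-joint arm with a two-finger parallel gripper is mounted at the origin on the work surface. World frame = base frame: x ahead of the robot, y to its left, z up, the work surface at z = 0. Lengths are in mm, angles in rad, forces in N, time in s.
With the tool pointing down it reaches from about 425 to 950 mm from the base axis. Payload 4.7 kg.
Tool frame: the origin (TCP) lies between the finger pads; the fingertips stand 22 mm ahead of it and the grasp point (between the pads) lies 3 mm ahead of it; z points along the fingers, y is the direction in which the jaws open and shut (so a half turn about z gives the same grasp; the last joint's range is limited). The gripper opens to 87 mm and grips with 3 to 60 N. Pads are 19 mm wide; open, the fingers measure 117 mm over their backs; the gripper's body (75 mm by 190 mm) begins 51 mm behind the grasp point.
Start: joints at [-1.292, 0.469, -0.049, 1.532, 0.024, 1.141, -0.082], TCP at [204.459, 643.307, 244.573] pointing down, gripper open.
Joint ranges: [-2.59, 2.59], [-0.33, 1.99], [-1.39, 1.29], [0.1, 2.45], [-1.04, 4.18], [0.21, 1.99], [-2.66, 2.66]. Speed limits (rad/s): [2.57, 2.57, 3.14, 3.14, 3.14, 3.14, 3.14].

### API

Orientations are given as a 3x3 rotation matrix whose columns are the frame's x, y, z axes.
In Python, from cell import ctrl gives the robot as it stands.
- The arm moves only by the tool send_rows, never from a script. Its argument "series" is a list of rows, each an object of numbers: "rx", "ry", "rz": the turn, a rotation vector about the tool's x, y, z in degrees; "x", "y", "z": the shift along the tool's x, y, z in cm; "fingers": the finger opening in cm, from 0 to 8.7. In form: [{"rx": .., "ry": .., "rz": .., "x": .., "y": .., "z": .., "fingers": ..}, ...]. A call has 1 to 10 rows; each row shifts and turns the commanded pose from where the row before left it, along the tool's axes as they then stand; what a row does not reach is not made up. A row lasts 1/10 s, in which the tool goes at most 50 mm and 8.59 degrees, less where a joint would pass 70% of its speed; a pose out of reach is approached as far as the arm can. A call is refused whole if a number of a shift passes 5 or a number of a turn 8.59, either way. A call with a gripper value outside its range is refused whole. The fingers move at their own pace and stop on an object; "grip_force" is the grip in N (left out, the last holds). Time passes only in rows, so rows that do not move let the fingers close. It gives the time, the measured TCP pose, the force and the opening at its end, in the units of the state.
- ctrl.state(): the state, without advancing time (a new reading comes with each control period).
- ctrl.camera(name): name is "scene" or "top"; returns the picture (480x640x3 uint8, red, green, blue); there is no depth.
- ctrl.camera_params(name): a dict with "fx", "fy", "cx", "cy" (pixels), "rvec" (rotation vector, rad) and "tvec" (3), from world to camera coordinates, as OpenCV has them. Camera axes: x right, y down, z forward; pixel columns grow to the right and rows downward; lengths in mm; the calibration is good to about 2 mm. A picture is of the moment at which its call begins. camera_params takes no time and is no camera call.
- ctrl.close_job(): hands the job in, once; it reports no verdict.
The state is a dict: "clock": time; "joint_positions": joint angles; "dq": joint speeds; "tau": joint torques, N m; "tcp_pos": TCP position; "orientation": TCP orientation; "force": force on the tool from outside, world axes, zero at the start; "moment": the same for the moment, N m; "width": opening from 0.0 (shut) to 1.0 (fully open).
Only numpy, scipy, OpenCV 4.12 (cv2) and the standard library are available. Lean on these libraries where they do the work, as an engineer would, in place of code of your own. Each camera call takes 0.05 s, during which the arm holds its last target. There are 200 camera calls.

## Working session

There is one attempt and no reset: what is moved stays moved. The work goes in short steps, Python scripts to look and compute and a tool call to move; the robot and the scene stay as the last step left them, time stands still between calls to the robot, and variables do not carry over. Pictures are saved under pics/ and viewed, about 8 in all and at most 12, crops included, and the job is handed in when it is done.

Besides the shell and the picture viewer there is one more tool, called as name([rows], argument=value, ...), one row to a line, values as JSON. send_rows: Moves the arm, as the interface text tells. Its arguments: {"type":"object","properties":{"series":{"type":"array","items":{"type":"object","properties":{"rx":{"type":"number"},"ry":{"type":"number"},"rz":{"type":"number"},"x":{"type":"number"},"y":{"type":"number"},"z":{"type":"number"},"fingers":{"type":"number"}}}},"grip_force":{"type":"number"}},"required":["series"]}

```bash
ls; mkdir -p pics; python3 - <<'E'
from cell import ctrl
import cv2
for n in("scene","top"):
    cv2.imwrite(f"pics/{n}0.png",ctrl.camera(n)[:,:,::-1]); print(ctrl.camera_params(n))
print(ctrl.state())
E
```

```text
pics
{'fx': 495.8026041035083, 'fy': 495.8026041035083, 'cx': 319.95565554980385, 'cy': 240.19570705049233, 'rvec': array([ 2.41884817,  1.039315  , -0.29208347]), 'tvec': array([-427.75341468, -319.10164921, 1210.39016163])}
{'fx': 481.54452911125145, 'fy': 481.54452911125145, 'cx': 319.8477653127729, 'cy': 239.21906601087588, 'rvec': array([ 2.19883005, -2.20325283,  0.04158096]), 'tvec': array([ -6.08165173, 601.29888262, 871.24813027])}
{'clock': 0.1, 'joint_positions': array([-1.29189585,  0.46934275, -0.04858723,  1.53357787,  0.02407882,
        1.14098214, -0.08228607]), 'dq': array([-0.00152772,  0.0006111 , -0.00022362, -0.00330095,  0.00109075,
        0.00128315,  0.00062475]), 'tau': array([ 7.18527463e-04, -5.09170246e+01, -8.09930451e-02, -2.36833459e+01,
       -6.14377647e-02,  3.43897194e-02,  5.63070614e-05]), 'tcp_pos': array([204.33386637, 642.80600231, 243.61502129]), 'orientation': array([[-9.53010525e-01,  3.02936805e-01, -4.80839756e-04],
       [ 3.02937184e-01,  9.53009085e-01, -1.65723277e-03],
       [-4.37921459e-05, -1.72502452e-03, -9.99998511e-01]]), 'force': array([-0.37287812, -0.30613989,  0.06077897]), 'moment': array([-0.0018511 ,  0.03062838, -0.00466677]), 'width': 0.9999501338357383}
```

View pics/scene0.png

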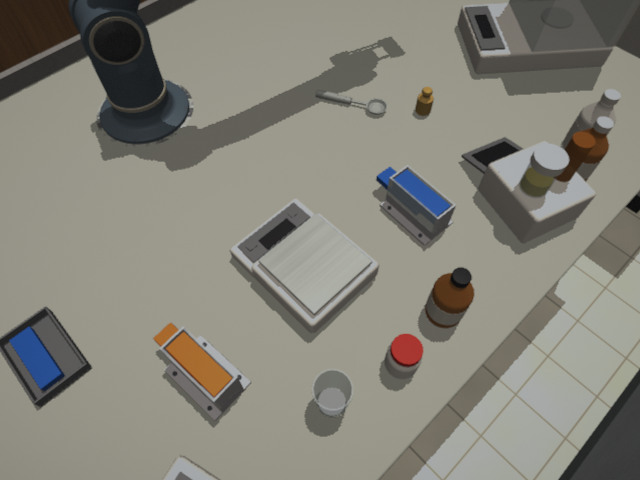

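View pics/top0.png

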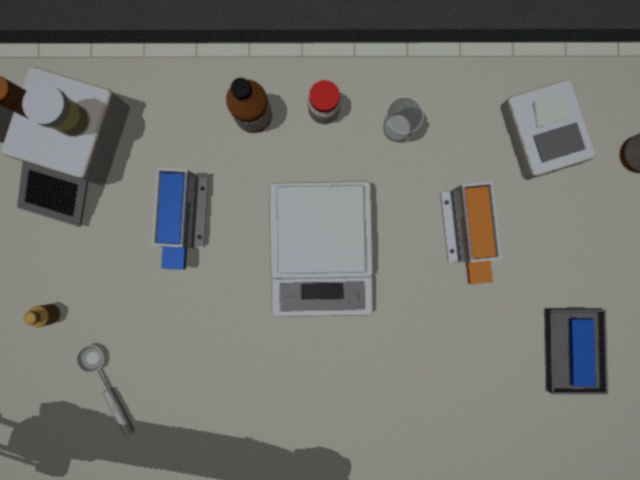

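Scene: the blue chute is at about (420,200), with the bottom coupon's front end at (388,178) and the balance pan at (315,265). Top: the blue chute is at (172,210), the front end at (173,258) and the pan at (321,230). Next I'll zoom in to read the corners.

```bash
cat > h.py <<'E'
import cv2,numpy as np
from cell import ctrl
def cam(n):
    p=ctrl.camera_params(n);K=np.array([[p['fx'],0,p['cx']],[0,p['fy'],p['cy']],[0,0,1.]])
    return K,cv2.Rodrigues(p['rvec'])[0],p['tvec']
def onplane(n,uv,z):
    K,R,t=cam(n);c=-R.T@t;d=R.T@np.linalg.solve(K,[uv[0],uv[1],1.]);return c+d*(z-c[2])/d[2]
def tri(us,ut):
    P=[cam(n)[0]@np.c_[cam(n)[1],cam(n)[2]] for n in("scene","top")]
    X=cv2.triangulatePoints(P[0],P[1],np.array(us,float).reshape(2,1),np.array(ut,float).reshape(2,1));return (X[:3]/X[3]).ravel()
def proj(n,X):
    K,R,t=cam(n);q=K@(R@np.asarray(X,float)+t);return q[:2]/q[2]
def crop(im,x,y,w,h,s):
    c=cv2.resize(im[y:y+h,x:x+w],None,fx=s,fy=s,interpolation=cv2.INTER_CUBIC)
    for k in range(0,w,10): cv2.putText(c,str(x+k),(k*s,8),0,.3,(0,0,255),1);cv2.line(c,(k*s,9),(k*s,14),(0,0,255),1)
    for k in range(10,h,10): cv2.putText(c,str(y+k),(0,k*s+3),0,.3,(0,0,255),1);cv2.line(c,(20,k*s),(25,k*s),(0,0,255),1)
    return c
E
python3 - <<'E'
from h import *
s=cv2.imread('pics/scene0.png');t=cv2.imread('pics/top0.png')
a=crop(s,370,155,100,100,6)
cv2.imwrite('pics/c1.png',np.hstack([cv2.resize(crop(s,372,160,80,85,5),(400,425)),crop(t,140,160,80,85*1+35,5)[:425]])) if 0 else None
A=crop(s,375,160,80,85,5);B=crop(t,140,162,75,115,5)
H=max(A.shape[0],B.shape[0]);f=lambda i:cv2.copyMakeBorder(i,0,H-i.shape[0],0,0,0)
cv2.imwrite('pics/c1.png',np.hstack([f(A),f(B)]))
A=crop(s,225,190,160,140,2);B=crop(t,260,170,120,150,3)
H=450;cv2.imwrite('pics/c2.png',np.hstack([f(A),f(B)]))
# blue blobs
for n,im in(('scene',s),('top',t)):
    hsv=cv2.cvtColor(im,cv2.COLOR_BGR2HSV);m=cv2.inRange(hsv,(105,150,60),(125,255,255))
    k,l,st,ce=cv2.connectedComponentsWithStats(m)
    for i in range(1,k):
        if st[i,4]>60:
            r=cv2.minAreaRect(np.argwhere(l==i)[:,::-1].astype(np.float32));print(n,st[i],ce[i],r)
E
```

```text
scene [377 168  19  18 152] [385.79605263 175.55263158] ((386.7699279785156, 175.0486602783203), (13.452308654785156, 15.992255210876465), 41.18592834472656)
scene [395 170  55  46 896] [422.02790179 192.29799107] ((421.9999694824219, 192.0), (59.222015380859375, 16.052852630615234), 40.601295471191406)
scene [   9  326   54   63 1531] [ 35.39777923 356.84781189] ((35.42307662963867, 356.88458251953125), (59.07556915283203, 26.34825897216797), 56.30992889404297)
top [ 157  173   27   70 1546] [169.93208279 207.47994825] ((169.82125854492188, 207.52072143554688), (22.501605987548828, 69.56504821777344), 3.6913859844207764)
top [162 247  24  22 451] [173.6940133  257.54323725] ((173.5953369140625, 257.4747009277344), (22.2066707611084, 20.335323333740234), 3.5763344764709473)
top [ 571  319   24   67 1524] [582.60498688 352.04527559] ((582.64306640625, 352.00848388671875), (66.50495910644531, 22.75545310974121), 88.63607025146484)
```

View pics/c1.png

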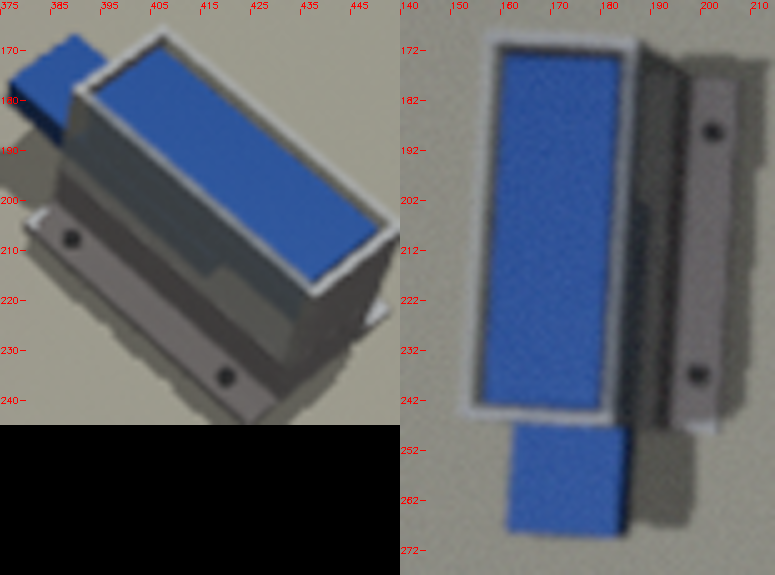

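View pics/c2.png

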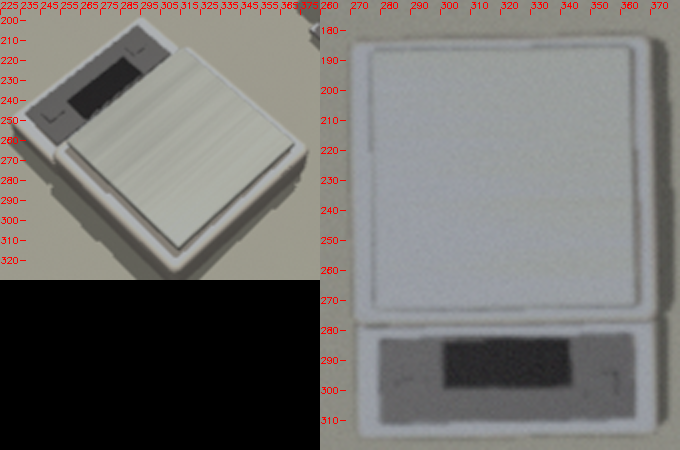

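Crop c1: the front coupon's top-face front corners are at scene (377,177) and (389.6,167.2), and at top (184.4,269.4) and (161.4,268.4). Crop c2: the pan corners are at scene (318.5,214), (259,261), (371.5,261.5) and (315,314), matching the corners in top.

```bash
python3 - <<'E'
from h import *
np.set_printoptions(precision=1,suppress=True)
o=lambda l,d:[np.array(a)-d for a in l]
S=o([(377,177),(389.6,167.2)],.4);T=o([(184.4,269.4),(161.4,268.4)],.4)
X=[tri(a,b) for a,b in zip(S,T)];print('coupon front -y,+y',X)
S=o([(318.5,214),(259,261),(371.5,261.5),(315,314)],.25);T=o([(278,272.3),(365.7,271.7),(276.7,185.7),(364.3,185)],.33)
P=np.array([tri(a,b) for a,b in zip(S,T)]);print('pan',P,P.mean(0))
S=o([(390,178.4),(408,167),(438,218.6)],.4);T=o([(183,245),(152.4,245),(187,170)],.4)
print('rim',[tri(a,b) for a,b in zip(S,T)])
print('planes pan z70',[onplane('top',t,70) for t in o([(278,272.3),(365.7,271.7),(276.7,185.7),(364.3,185)],.33)])
print('front end rect, z46',onplane('top',(173.6,257.5),46),[onplane('top',t,46) for t in o([(184.4,269.4),(161.4,268.4)],.4)],[onplane('scene',t,46) for t in o([(377,177),(389.6,167.2)],.4)])
# side edges of protruding coupon
im=cv2.imread('pics/top0.png');m=cv2.inRange(cv2.cvtColor(im,cv2.COLOR_BGR2HSV),(105,150,60),(125,255,255))
for r0,r1,z in((250,266,46),(176,238,78)):
    for f in (0,-1):
        pts=np.array([onplane('top',(np.flatnonzero(m[r,140:200])[f]+140+(0.5 if f else -.5),r),z)[:2] for r in range(r0,r1)])
        k=np.polyfit(pts[:,0],pts[:,1],1);print('edge',z,f,k,np.polyval(k,pts[:,0].mean()),pts[:,0].mean())
E
```

```text
coupon front -y,+y [array([548.3, 235.4,  35.1]), array([549.4, 275.4,  35.4])]
pan [[544.1  67.1  61.4]
 [544.4 -84.9  60.9]
 [692.   66.8  64. ]
 [694.5 -82.7  64.6]] [618.8  -8.4  62.7]
rim [array([589.8, 225.1,  78.2]), array([590.4, 281. ,  67.5]), array([718.3, 220.2,  77. ])]
planes pan z70 [array([543.2,  64.8,  70. ]), array([543.9, -85. ,  70. ]), array([691.9,  67.2,  70. ]), array([692.8, -83.4,  70. ])]
front end rect, z46 [568.3 250.2  46. ] [array([548. , 231.7,  46. ]), array([549.8, 272.2,  46. ])] [array([553.8, 229.1,  46. ]), array([554.3, 267.8,  46. ])]
edge 46 0 [ -0.  287.1] 269.76647793177534 568.301721091439
edge 46 -1 [ -0.1 265.6] 230.57677923047862 568.2239453678775
edge 78 0 [ -0.  296.5] 266.4079593256325 655.0032161308194
edge 78 -1 [ -0.1 264.4] 228.41564030561815 654.9223444292393
```

The heights come out a consistent 5–11 mm low (coupon top 35 against 46, pan 63 against 70), which looks like a calibration bias. I'll move near and check against the fingers.

send_rows([
  {"rz": -7.45},
  {"rz": -7.45},
  {"x": -3,"y": -3},
  {"x": -3,"y": -3},
  {"x": -3,"y": -3},
  {"x": -3,"y": -3},
  {"x": -3,"y": -3},
  {"x": -3,"y": -3},
  {"x": -3,"y": -3},
  {"x": -3,"y": -3},
], grip_force=40)

```text
invalid input
```

send_rows([
  {"x": -3,"y": -3},
  {"x": -3,"y": -3},
  {"x": -3,"y": -3},
  {"x": -3,"y": -3},
  {"x": -2.3,"y": -1.5},
  {"z": 3},
  {"z": 3},
  {"z": 3},
  {"z": 3},
  {},
])

```text
invalid input
```

```bash
python3 - <<'E'
from h import *
np.set_printoptions(precision=3,suppress=True)
s=ctrl.state();print(s['clock'],s['tcp_pos'],s['orientation'],s['force'])
a=ctrl.camera('scene')[:,:,::-1];b=ctrl.camera('top')[:,:,::-1]
p=s['tcp_pos'];R=s['orientation']
tips=[p+R@np.array([0,y,22]) for y in(-43.5,0,43.5)]
for n in('scene','top'): print(n,[proj(n,t) for t in tips],proj(n,p))
A=crop(a,345,130,80,110,5);B=crop(b,135,190,75,110,5)
cv2.imwrite('pics/d1.png',np.hstack([A,B]))
E
```

```text
0.1 [204.334 642.806 243.615] [[-0.953  0.303 -0.   ]
 [ 0.303  0.953 -0.002]
 [-0.    -0.002 -1.   ]] [-0.373 -0.306  0.061]
scene [array([379.6  , -46.221]), array([395.719, -50.762]), array([411.573, -55.229])] [396.94  -60.412]
top [array([-125.182,  534.06 ]), array([-155.078,  524.208]), array([-184.915,  514.376])] [-171.527  533.39 ]
```

View pics/d1.png

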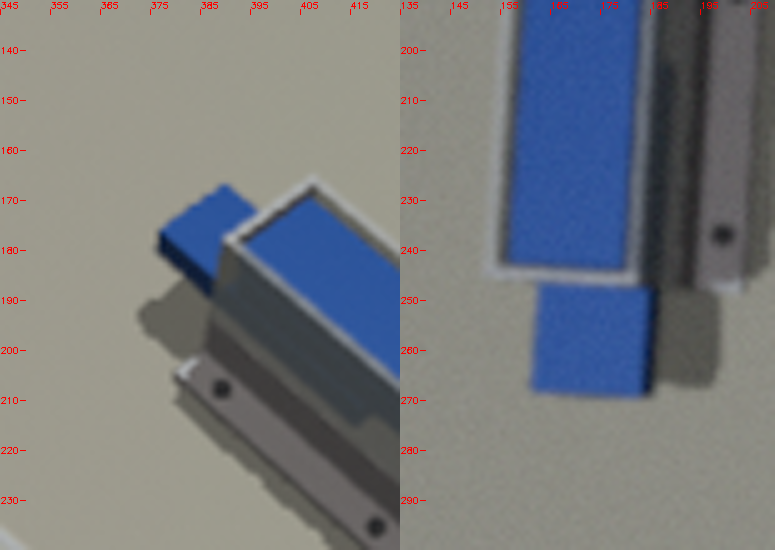

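The moves were refused, probably because each row needs all seven values. So this picture only shows the unchanged scene: the arm hasn't moved, and the coupon front is at scene (377,177).

send_rows([
  {"rx": 0,"ry": 0,"rz": -7.45,"x": 0,"y": 0,"z": 0,"fingers": 8.7},
  {"rx": 0,"ry": 0,"rz": -7.45,"x": 0,"y": 0,"z": 0,"fingers": 8.7},
  {"rx": 0,"ry": 0,"rz": 0,"x": -3,"y": -3,"z": 0,"fingers": 8.7},
  {"rx": 0,"ry": 0,"rz": 0,"x": -3,"y": -3,"z": 0,"fingers": 8.7},
  {"rx": 0,"ry": 0,"rz": 0,"x": -3,"y": -3,"z": 0,"fingers": 8.7},
  {"rx": 0,"ry": 0,"rz": 0,"x": -3,"y": -3,"z": 0,"fingers": 8.7},
  {"rx": 0,"ry": 0,"rz": 0,"x": -3,"y": -3,"z": 0,"fingers": 8.7},
  {"rx": 0,"ry": 0,"rz": 0,"x": -3,"y": -3,"z": 0,"fingers": 8.7},
  {"rx": 0,"ry": 0,"rz": 0,"x": -3,"y": -3,"z": 0,"fingers": 8.7},
  {"rx": 0,"ry": 0,"rz": 0,"x": -3,"y": -3,"z": 0,"fingers": 8.7},
], grip_force=40)

```text
clock: 1.2
tcp_pos: [433.6, 390.6, 244.5]
orientation: [[-0.999, 0.048, 0.0], [0.048, 0.999, 0.0], [0.0, 0.0, -1.0]]
force: [-0.0, -0.3, 0.2]
width: 0.999
```

send_rows([
  {"rx": 0,"ry": 0,"rz": 0,"x": -2.83,"y": -2.67,"z": 0,"fingers": 8.7},
  {"rx": 0,"ry": 0,"rz": 0,"x": -2.83,"y": -2.67,"z": 0,"fingers": 8.7},
  {"rx": 0,"ry": 0,"rz": 0,"x": -2.83,"y": -2.67,"z": 0,"fingers": 8.7},
  {"rx": 0,"ry": 0,"rz": 0,"x": -2.83,"y": -2.67,"z": 0,"fingers": 8.7},
  {"rx": 0,"ry": 0,"rz": 0,"x": -2.83,"y": -2.67,"z": 0,"fingers": 8.7},
  {"rx": 0,"ry": 0,"rz": 0,"x": 0,"y": 0,"z": 3,"fingers": 8.7},
  {"rx": 0,"ry": 0,"rz": 0,"x": 0,"y": 0,"z": 3,"fingers": 8.7},
  {"rx": 0,"ry": 0,"rz": 0,"x": 0,"y": 0,"z": 3,"fingers": 8.7},
  {"rx": 0,"ry": 0,"rz": 0,"x": 0,"y": 0,"z": 3,"fingers": 8.7},
  {"rx": 0,"ry": 0,"rz": 0,"x": 0,"y": 0,"z": 0,"fingers": 8.7},
])

```text
clock: 2.2
tcp_pos: [564.7, 250.7, 120.2]
orientation: [[-0.999, 0.048, -0.008], [0.048, 0.999, -0.004], [0.008, -0.005, -1.0]]
force: [-0.1, -0.1, -0.3]
width: 0.998
```

```bash
cat > look.py <<'E'
from h import *
import sys
np.set_printoptions(precision=2,suppress=True)
s=ctrl.state();print(s['clock'],s['tcp_pos'],s['orientation'].ravel(),s['force'],s['width'])
a=ctrl.camera('scene')[:,:,::-1].copy();b=ctrl.camera('top')[:,:,::-1].copy()
p=s['tcp_pos'];R=s['orientation']
tips=[p+R@np.array([0,y,22]) for y in(-43.5,0,43.5)]
for n in('scene','top'): print(n,[proj(n,t) for t in tips],proj(n,p))
cv2.imwrite('pics/a.png',a);cv2.imwrite('pics/b.png',b)
v=list(map(int,sys.argv[2:]));A=crop(a,v[0],v[1],80,110,5);B=crop(b,v[2],v[3],75,110,5)
cv2.imwrite(sys.argv[1],np.hstack([A,B]))
E
python3 look.py pics/d2.png 345 130 135 190
```

```text
2.2 [564.71 250.67 120.2 ] [-1.    0.05 -0.01  0.05  1.   -0.    0.01 -0.   -1.  ] [-0.07 -0.11 -0.34] 0.998272687773897
scene [array([374.67, 168.72]), array([390.18, 157.74]), array([405.25, 147.07])] [391.59 150.49]
top [array([189.98, 260.93]), array([163.73, 259.73]), array([137.5 , 258.53])] [159.22 259.66]
```

View pics/d2.png

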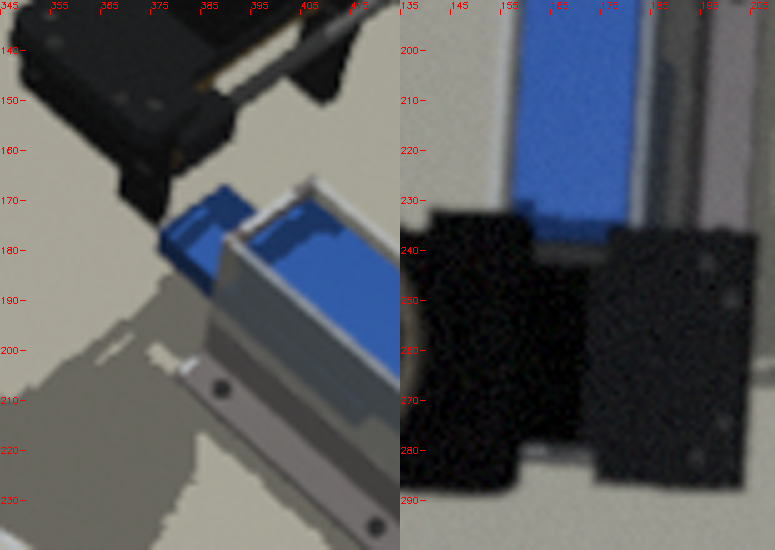

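The picture shows the -y fingertip at scene (373,171), within about 1 px of my projection, so the nominal heights hold. The fingers straddle the coupon front. Next I'll go down.

send_rows([
  {"rx": 0,"ry": 0,"rz": 0,"x": -0.3,"y": 0,"z": 2,"fingers": 8.7},
  {"rx": 0,"ry": 0,"rz": 0,"x": 0,"y": 0,"z": 2,"fingers": 8.7},
  {"rx": 0,"ry": 0,"rz": 0,"x": 0,"y": 0,"z": 1.5,"fingers": 8.7},
  {"rx": 0,"ry": 0,"rz": 0,"x": 0,"y": 0,"z": 0.5,"fingers": 8.7},
  {"rx": 0,"ry": 0,"rz": 0,"x": 0,"y": 0,"z": 0,"fingers": 8.7},
  {"rx": 0,"ry": 0,"rz": 0,"x": 0,"y": 0,"z": 0,"fingers": 8.7},
])

```text
clock: 2.9
tcp_pos: [571.4, 252.3, 65.6]
orientation: [[-0.999, 0.048, 0.002], [0.048, 0.999, 0.001], [-0.002, 0.001, -1.0]]
force: [-0.6, 0.2, 0.5]
width: 0.997
```

send_rows([
  {"rx": 0,"ry": 0,"rz": 0,"x": 0.15,"y": -0.15,"z": 0.5,"fingers": 8.7},
  {"rx": 0,"ry": 0,"rz": 0,"x": 0,"y": 0,"z": 0.5,"fingers": 8.7},
  {"rx": 0,"ry": 0,"rz": 0,"x": 0,"y": 0,"z": 0,"fingers": 8.7},
])

```text
clock: 3.2
tcp_pos: [568.6, 250.2, 53.9]
orientation: [[-0.999, 0.048, -0.001], [0.048, 0.999, -0.0], [0.001, -0.001, -1.0]]
force: [-1.8, 0.3, -0.1]
width: 0.998
```

```bash
python3 look.py pics/d3.png 345 130 135 190
```

```text
3.2 [568.63 250.19  53.92] [-1.    0.05 -0.    0.05  1.   -0.    0.   -0.   -1.  ] [-1.79  0.35 -0.09] 0.9978518770277653
scene [array([373.08, 190.04]), array([387.81, 179.29]), array([402.15, 168.83])] [389.02 172.8 ]
top [array([200.28, 258.43]), array([176.02, 257.32]), array([151.77, 256.2 ])] [172.23 257.28]
```

View pics/d3.png

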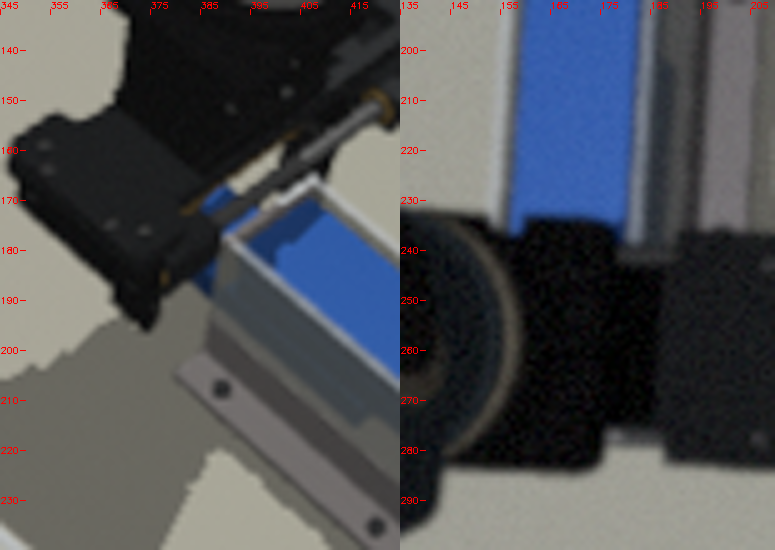

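The -y fingertip is at scene about (374,195), beside and outside the coupon, and the chute is not touched (force about 1.8 N at most). Closing.

send_rows([
  {"rx": 0,"ry": 0,"rz": 0,"x": 0,"y": 0,"z": 0,"fingers": 5},
  {"rx": 0,"ry": 0,"rz": 0,"x": 0,"y": 0,"z": 0,"fingers": 4.3},
  {"rx": 0,"ry": 0,"rz": 0,"x": 0,"y": 0,"z": 0,"fingers": 3.5},
  {"rx": 0,"ry": 0,"rz": 0,"x": 0,"y": 0,"z": 0,"fingers": 3.5},
  {"rx": 0,"ry": 0,"rz": 0,"x": 0,"y": 0,"z": 0,"fingers": 3.5},
  {"rx": 0,"ry": 0,"rz": 0,"x": 0,"y": 0,"z": 0,"fingers": 3.5},
  {"rx": 0,"ry": 0,"rz": 0,"x": 0,"y": 0,"z": 0,"fingers": 3.5},
  {"rx": 0,"ry": 0,"rz": 0,"x": 0,"y": 0,"z": 0,"fingers": 3.5},
], grip_force=40)

```text
clock: 4.1
tcp_pos: [569.0, 250.7, 54.6]
orientation: [[-0.999, 0.047, -0.0], [0.047, 0.999, 0.0], [0.0, 0.0, -1.0]]
force: [0.2, 0.9, 0.0]
width: 0.455
```

Gripped at 39.6 mm. Drawing slowly.

send_rows([
  {"rx": 0,"ry": 0,"rz": 0,"x": 0.5,"y": 0,"z": 0,"fingers": 3.5},
  {"rx": 0,"ry": 0,"rz": 0,"x": 0.7,"y": 0,"z": 0,"fingers": 3.5},
  {"rx": 0,"ry": 0,"rz": 0,"x": 0.7,"y": 0,"z": 0,"fingers": 3.5},
  {"rx": 0,"ry": 0,"rz": 0,"x": 0.7,"y": 0,"z": 0,"fingers": 3.5},
  {"rx": 0,"ry": 0,"rz": 0,"x": 0.7,"y": 0,"z": 0,"fingers": 3.5},
  {"rx": 0,"ry": 0,"rz": 0,"x": 0.7,"y": 0,"z": 0,"fingers": 3.5},
])

```text
clock: 4.7
tcp_pos: [528.6, 252.4, 54.7]
orientation: [[-0.999, 0.048, 0.0], [0.048, 0.999, 0.0], [-0.0, 0.0, -1.0]]
force: [2.2, 0.7, -1.2]
width: 0.453
```

Forces are small, so I'll carry on to 110 mm.

send_rows([
  {"rx": 0,"ry": 0,"rz": 0,"x": 0.7,"y": 0,"z": 0,"fingers": 3.5},
  {"rx": 0,"ry": 0,"rz": 0,"x": 0.7,"y": 0,"z": 0,"fingers": 3.5},
  {"rx": 0,"ry": 0,"rz": 0,"x": 0.7,"y": 0,"z": 0,"fingers": 3.5},
  {"rx": 0,"ry": 0,"rz": 0,"x": 0.7,"y": 0,"z": 0,"fingers": 3.5},
  {"rx": 0,"ry": 0,"rz": 0,"x": 0.7,"y": 0,"z": 0,"fingers": 3.5},
  {"rx": 0,"ry": 0,"rz": 0,"x": 0.7,"y": 0,"z": 0,"fingers": 3.5},
  {"rx": 0,"ry": 0,"rz": 0,"x": 0.7,"y": 0,"z": 0,"fingers": 3.5},
  {"rx": 0,"ry": 0,"rz": 0,"x": 0.7,"y": 0,"z": 0,"fingers": 3.5},
  {"rx": 0,"ry": 0,"rz": 0,"x": 0.7,"y": 0,"z": 0,"fingers": 3.5},
  {"rx": 0,"ry": 0,"rz": 0,"x": 0.7,"y": 0,"z": 0,"fingers": 3.5},
])

```text
clock: 5.7
tcp_pos: [458.5, 255.7, 54.5]
orientation: [[-0.999, 0.048, -0.0], [0.048, 0.999, -0.0], [0.0, -0.0, -1.0]]
force: [-0.3, 0.7, -2.4]
width: 0.457
```

send_rows([
  {"rx": 0,"ry": 0,"rz": 0,"x": 0.3,"y": 0,"z": 0,"fingers": 3.5},
  {"rx": 0,"ry": 0,"rz": 0,"x": 0,"y": 0,"z": 0,"fingers": 3.5},
  {"rx": 0,"ry": 0,"rz": 0,"x": 0,"y": 0,"z": 0,"fingers": 3.5},
])

```text
clock: 6.0
tcp_pos: [456.6, 255.9, 54.6]
orientation: [[-0.999, 0.048, 0.001], [0.048, 0.999, 0.0], [-0.0, 0.0, -1.0]]
force: [0.4, 0.0, -1.2]
width: 0.455
```

```bash
python3 look.py pics/d4.png 345 140 140 165; python3 - <<'E'
import cv2,numpy as np
for n in 'ab':
    im=cv2.imread(f'pics/{n}.png');m=cv2.inRange(cv2.cvtColor(im,cv2.COLOR_BGR2HSV),(105,150,40),(125,255,255))
    k,l,st,ce=cv2.connectedComponentsWithStats(m)
    for i in range(1,k):
        if st[i,4]>60: print(n,st[i],cv2.minAreaRect(np.argwhere(l==i)[:,::-1].astype(np.float32)))
E
```

```text
6.0 [456.56 255.93  54.65] [-1.    0.05  0.    0.05  1.    0.   -0.    0.   -1.  ] [ 0.38  0.03 -1.17] 0.45542667032168066
scene [array([337.71, 158.54]), array([352.33, 148.62]), array([366.57, 138.95])] [352.85 141.85]
top [array([196.46, 321.46]), array([172.05, 320.33]), array([147.66, 319.2 ])] [168.15 321.98]
a [349 141  42  40 779] ((368.1723937988281, 160.93104553222656), (45.84110641479492, 18.43609619140625), 41.633541107177734)
a [397 175  49  41 551] ((420.7344665527344, 194.81378173828125), (55.374874114990234, 10.27635383605957), 40.23635482788086)
a [   9  326   55   64 1598] ((36.03846740722656, 357.8076477050781), (61.84907531738281, 26.34825897216797), 56.3099365234375)
b [ 161  175   23   68 1210] ((171.99053955078125, 208.63726806640625), (18.16374969482422, 67.66685485839844), 3.945185899734497)
b [161 266  24  42 909] ((172.5, 286.5), (41.0, 23.0), 90.0)
b [ 569  319   26   67 1620] ((581.724609375, 352.005615234375), (66.4759521484375, 24.545907974243164), 88.83085632324219)
```

View pics/d4.png

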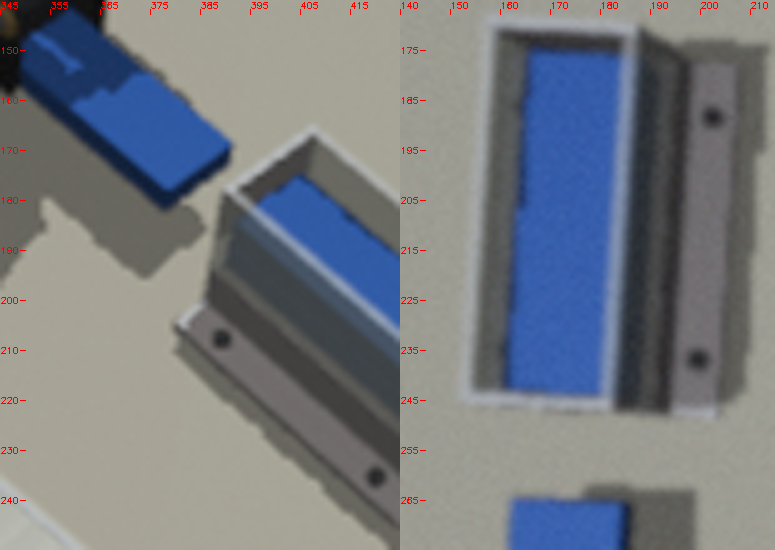

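Clean draw: the remaining stack dropped and lies flat in the chute (top view 163–184 × 175–243). The drawn coupon is clear, with its rear top corners at scene (391,169) and (378,178), and at top (162,265) and (185,265). Next I'll work out its offset from the TCP and the pan target.

```bash
python3 - <<'E'
from h import *
np.set_printoptions(precision=1,suppress=True)
d=.4
for n,l in(('scene',[(391.2,169),(378,178)]),('top',[(162.2,265),(184.8,265)])): print(n,'rear',[onplane(n,np.array(p)-d,46) for p in l])
print(tri((390.8,168.6),(161.8,264.6)),tri((377.6,177.6),(184.4,264.6)))
for n,l in(('scene',[(318.5,214),(259,261),(371.5,261.5),(315,314)]),('top',[(278,272.3),(365.7,271.7),(276.7,185.7),(364.3,185)])):
    P=np.array([onplane(n,np.array(p)-.3,70) for p in l]);print(n,'pan',P.mean(0))
E
```

```text
scene rear [array([559.9, 266.7,  46. ]), array([557.1, 228.7,  46. ])]
top rear [array([555.8, 270.9,  46. ]), array([555.7, 231.1,  46. ])]
[555.4 273.8  36. ] [555.4 231.9  41.8]
scene pan [622.2 -10.4  70. ]
top pan [617.9  -9.2  70. ]
```

send_rows([
  {"rx": 0,"ry": 0,"rz": 0,"x": 0,"y": 0,"z": -1,"fingers": 3.5},
  {"rx": 0,"ry": 0,"rz": 0,"x": 0,"y": 0,"z": -1.5,"fingers": 3.5},
  {"rx": 0,"ry": 0,"rz": 0,"x": 0,"y": 0,"z": -1.5,"fingers": 3.5},
  {"rx": 0,"ry": 0,"rz": 0,"x": 0,"y": 0,"z": -1.5,"fingers": 3.5},
  {"rx": 0,"ry": 0,"rz": 0,"x": 0,"y": 0,"z": -1,"fingers": 3.5},
  {"rx": 0,"ry": 0,"rz": 0,"x": 0,"y": 0,"z": -0.5,"fingers": 3.5},
])

```text
clock: 6.7
tcp_pos: [456.9, 256.1, 125.9]
orientation: [[-0.999, 0.048, 0.002], [0.048, 0.999, 0.001], [-0.002, 0.001, -1.0]]
force: [-0.0, 0.2, -1.9]
width: 0.455
```

send_rows([
  {"rx": 0,"ry": 0,"rz": 0,"x": -0.5,"y": -1,"z": 0,"fingers": 3.5},
  {"rx": 0,"ry": 0,"rz": 0,"x": -1,"y": -2,"z": 0,"fingers": 3.5},
  {"rx": 0,"ry": 0,"rz": 0,"x": -1.2,"y": -2.4,"z": 0,"fingers": 3.5},
  {"rx": 0,"ry": 0,"rz": 0,"x": -1.2,"y": -2.4,"z": 0,"fingers": 3.5},
  {"rx": 0,"ry": 0,"rz": 0,"x": -1.2,"y": -2.4,"z": 0,"fingers": 3.5},
  {"rx": 0,"ry": 0,"rz": 0,"x": -1.2,"y": -2.4,"z": 0,"fingers": 3.5},
  {"rx": 0,"ry": 0,"rz": 0,"x": -1.2,"y": -2.4,"z": 0,"fingers": 3.5},
  {"rx": 0,"ry": 0,"rz": 0,"x": -1.2,"y": -2.4,"z": 0,"fingers": 3.5},
  {"rx": 0,"ry": 0,"rz": 0,"x": -1.2,"y": -2.4,"z": 0,"fingers": 3.5},
  {"rx": 0,"ry": 0,"rz": 0,"x": -1.2,"y": -2.4,"z": 0,"fingers": 3.5},
])

```text
clock: 7.7
tcp_pos: [556.3, 26.6, 123.6]
orientation: [[-0.999, 0.049, -0.002], [0.049, 0.999, -0.001], [0.002, -0.001, -1.0]]
force: [1.3, 1.1, -0.2]
width: 0.456
```

send_rows([
  {"rx": 0,"ry": 0,"rz": 0,"x": -1.2,"y": -2,"z": 0,"fingers": 3.5},
  {"rx": 0,"ry": 0,"rz": 0,"x": -0.8,"y": -1.1,"z": 0,"fingers": 3.5},
  {"rx": 0,"ry": 0,"rz": 0,"x": -0.3,"y": -0.47,"z": 0,"fingers": 3.5},
  {"rx": 0,"ry": 0,"rz": 0,"x": 0,"y": 0,"z": 0,"fingers": 3.5},
  {"rx": 0,"ry": 0,"rz": 0,"x": 0,"y": 0,"z": 1,"fingers": 3.5},
  {"rx": 0,"ry": 0,"rz": 0,"x": 0,"y": 0,"z": 0.7,"fingers": 3.5},
  {"rx": 0,"ry": 0,"rz": 0,"x": 0,"y": 0,"z": 0.2,"fingers": 3.5},
  {"rx": 0,"ry": 0,"rz": 0,"x": 0,"y": 0,"z": 0,"fingers": 3.5},
])

```text
clock: 8.5
tcp_pos: [577.1, -7.3, 104.7]
orientation: [[-0.999, 0.047, -0.002], [0.047, 0.999, 0.0], [0.002, 0.0, -1.0]]
force: [0.0, -0.8, -0.6]
width: 0.454
```

```bash
sed 's/80,110,5/160,140,3/;s/75,110,5/90,140,3/' look.py > look2.py; python3 look2.py pics/d5.png 225 190 275 175
```

```text
8.5 [577.14  -7.26 104.71] [-1.    0.05 -0.    0.05  1.    0.    0.    0.   -1.  ] [ 0.04 -0.78 -0.57] 0.45411575448604535
scene [array([281.92, 254.44]), array([300.27, 241.05]), array([318.04, 228.07])] [299.82 234.87]
top [array([345.6 , 253.07]), array([319.8 , 251.92]), array([294.01, 250.77])] [319.78 251.72]
```

View pics/d5.png

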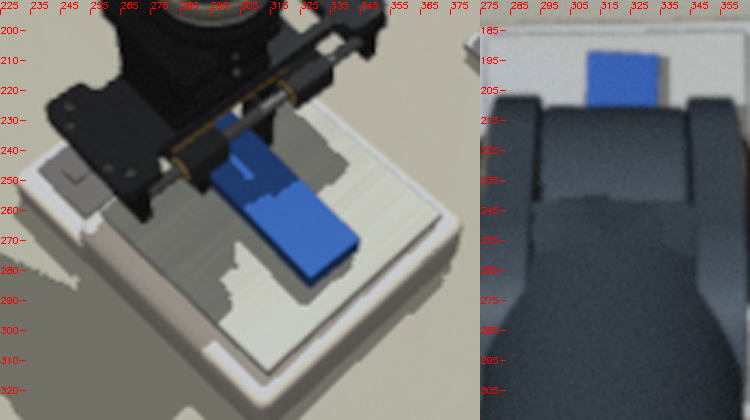

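The coupon is held level over the pan, with its far end at scene (345,270) and top columns 311–335, against a pan centre of about column 321. Lowering gently.

send_rows([
  {"rx": 0,"ry": 0,"rz": 0,"x": 0,"y": 0,"z": 0.3,"fingers": 3.5},
  {"rx": 0,"ry": 0,"rz": 0,"x": 0,"y": 0,"z": 0.3,"fingers": 3.5},
  {"rx": 0,"ry": 0,"rz": 0,"x": 0,"y": 0,"z": 0.2,"fingers": 3.5},
  {"rx": 0,"ry": 0,"rz": 0,"x": 0,"y": 0,"z": 0,"fingers": 3.5},
])

```text
clock: 9.0
tcp_pos: [577.5, -8.0, 97.1]
orientation: [[-0.999, 0.048, -0.001], [0.048, 0.999, 0.0], [0.001, 0.0, -1.0]]
force: [-0.2, -0.0, -1.3]
width: 0.451
```

send_rows([
  {"rx": 0,"ry": 0,"rz": 0,"x": 0,"y": 0,"z": 0.1,"fingers": 3.5},
  {"rx": 0,"ry": 0,"rz": 0,"x": 0,"y": 0,"z": 0,"fingers": 3.5},
])

```text
clock: 9.2
tcp_pos: [577.8, -8.0, 96.5]
orientation: [[-0.999, 0.048, -0.0], [0.048, 0.999, 0.0], [0.0, 0.0, -1.0]]
force: [0.2, -0.7, -1.7]
width: 0.452
```

send_rows([
  {"rx": 0,"ry": 0,"rz": 0,"x": 0,"y": 0,"z": 0.1,"fingers": 3.5},
  {"rx": 0,"ry": 0,"rz": 0,"x": 0,"y": 0,"z": 0,"fingers": 3.5},
])

```text
clock: 9.4
tcp_pos: [577.8, -7.9, 95.4]
orientation: [[-0.999, 0.048, -0.0], [0.048, 0.999, 0.0], [0.0, 0.0, -1.0]]
force: [-0.1, -0.3, -1.5]
width: 0.454
```

send_rows([
  {"rx": 0,"ry": 0,"rz": 0,"x": 0,"y": 0,"z": 0.1,"fingers": 3.5},
  {"rx": 0,"ry": 0,"rz": 0,"x": 0,"y": 0,"z": 0,"fingers": 3.5},
  {"rx": 0,"ry": 0,"rz": 0,"x": 0,"y": 0,"z": 0,"fingers": 3.5},
])

```text
clock: 9.7
tcp_pos: [577.9, -7.9, 94.6]
orientation: [[-0.999, 0.048, 0.0], [0.048, 0.999, 0.0], [-0.0, 0.0, -1.0]]
force: [1.6, 0.5, -0.7]
width: 0.45
```

send_rows([
  {"rx": 0,"ry": 0,"rz": 0,"x": 0,"y": 0,"z": 0.05,"fingers": 3.5},
  {"rx": 0,"ry": 0,"rz": 0,"x": 0,"y": 0,"z": 0,"fingers": 3.5},
  {"rx": 0,"ry": 0,"rz": 0,"x": 0,"y": 0,"z": 0,"fingers": 3.5},
])

```text
clock: 10.0
tcp_pos: [578.0, -7.9, 94.5]
orientation: [[-0.999, 0.048, 0.0], [0.048, 0.999, 0.0], [-0.0, 0.0, -1.0]]
force: [-1.4, -0.5, 5.1]
width: 0.455
```

The force rose from -1.5 to +5 N at the expected height, so the coupon is on the pan. Releasing in small steps, then going straight up.

send_rows([
  {"rx": 0,"ry": 0,"rz": 0,"x": 0,"y": 0,"z": 0,"fingers": 4.2},
  {"rx": 0,"ry": 0,"rz": 0,"x": 0,"y": 0,"z": 0,"fingers": 4.8},
  {"rx": 0,"ry": 0,"rz": 0,"x": 0,"y": 0,"z": 0,"fingers": 6},
  {"rx": 0,"ry": 0,"rz": 0,"x": 0,"y": 0,"z": 0,"fingers": 7},
  {"rx": 0,"ry": 0,"rz": 0,"x": 0,"y": 0,"z": 0,"fingers": 7},
  {"rx": 0,"ry": 0,"rz": 0,"x": 0,"y": 0,"z": 0,"fingers": 7},
])

```text
clock: 10.6
tcp_pos: [577.8, -7.9, 93.9]
orientation: [[-0.999, 0.048, -0.0], [0.048, 0.999, 0.0], [0.0, 0.0, -1.0]]
force: [-0.3, 1.2, -0.1]
width: 0.779
```

send_rows([
  {"rx": 0,"ry": 0,"rz": 0,"x": 0,"y": 0,"z": -1,"fingers": 7},
  {"rx": 0,"ry": 0,"rz": 0,"x": 0,"y": 0,"z": -2,"fingers": 7},
  {"rx": 0,"ry": 0,"rz": 0,"x": 0,"y": 0,"z": -3,"fingers": 7},
  {"rx": 0,"ry": 0,"rz": 0,"x": 0,"y": 0,"z": -3,"fingers": 7},
  {"rx": 0,"ry": 0,"rz": 0,"x": 0,"y": 0,"z": -3,"fingers": 7},
  {"rx": 0,"ry": 0,"rz": 0,"x": 3,"y": 0,"z": 0,"fingers": 7},
  {"rx": 0,"ry": 0,"rz": 0,"x": 4,"y": 0,"z": 0,"fingers": 7},
  {"rx": 0,"ry": 0,"rz": 0,"x": 4,"y": 0,"z": 0,"fingers": 7},
  {"rx": 0,"ry": 0,"rz": 0,"x": 2,"y": 0,"z": 0,"fingers": 7},
  {"rx": 0,"ry": 0,"rz": 0,"x": 0,"y": 0,"z": 0,"fingers": 7},
])

```text
clock: 11.6
tcp_pos: [445.4, -1.8, 214.7]
orientation: [[-0.999, 0.047, -0.0], [0.047, 0.999, 0.001], [0.0, 0.001, -1.0]]
force: [0.1, -0.5, -0.2]
width: 0.806
```

```bash
python3 look2.py pics/d6.png 225 190 275 175; python3 - <<'E'
from h import *
np.set_printoptions(precision=1,suppress=True)
for n,c in(('a','scene'),('b','top')):
    im=cv2.imread(f'pics/{n}.png');m=cv2.inRange(cv2.cvtColor(im,cv2.COLOR_BGR2HSV),(105,150,75),(125,255,255))
    k,l,st,ce=cv2.connectedComponentsWithStats(m)
    for i in range(1,k):
        if st[i,4]>60:
            r=cv2.minAreaRect(np.argwhere(l==i)[:,::-1].astype(np.float32));print(c,r,onplane(c,r[0],86))
E
```

```text
11.6 [445.43  -1.79 214.68] [-1.    0.05 -0.    0.05  1.    0.    0.    0.   -1.  ] [ 0.12 -0.48 -0.16] 0.8056900286062643
scene [array([230.04, 173.79]), array([250.15, 161.08]), array([269.61, 148.78])] [248.56 152.82]
top [array([346.14, 343.46]), array([316.08, 342.07]), array([286.02, 340.69])] [315.94 344.81]
scene ((420.7779541015625, 194.7612762451172), (55.35488510131836, 10.209986686706543), 40.364540100097656) [663.1 233.2  86. ]
scene ((314.5, 258.0), (62.93250274658203, 20.50609588623047), 45.0) [622.9 -13.9  86. ]
scene ((35.307674407958984, 356.9615173339844), (59.07556915283203, 26.070905685424805), 56.30992889404297) [ 444.1 -468.2   86. ]
top ((171.8290252685547, 208.6502685546875), (18.348947525024414, 67.5691909790039), 3.6913859844207764) [650.4 241.8  86. ]
top ((321.27337646484375, 228.05197143554688), (21.879741668701172, 68.75907897949219), 2.337306022644043) [617.2  -9.8  86. ]
top ((582.5, 352.0), (66.0, 23.0), 90.0) [ 409.8 -443.8   86. ]
```

View pics/d6.png

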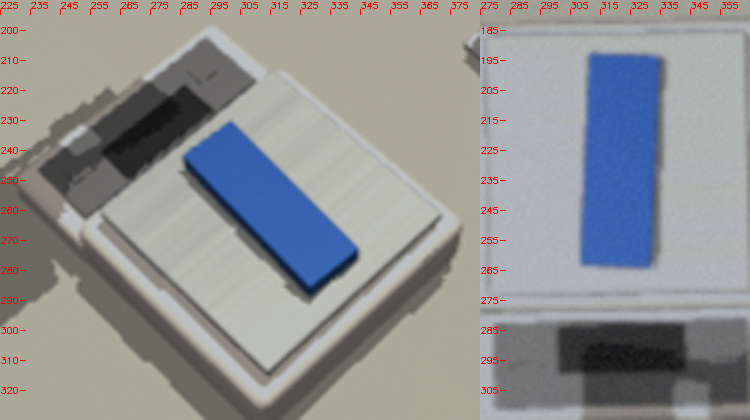

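The coupon lies flat on the pan at scene (314,258) and top (321,228), within 1–4 mm of the pan centre. The stack is unchanged and the gripper is clear of everything. Handing in.

```bash
python3 -c "
from cell import ctrl
print(ctrl.close_job())"
```

```text
the job is handed in; nothing more can be done
None
```

I drew the bottom blue coupon about 113 mm straight out of the chute and set it on the balance pan. I let go once the wrist force showed contact (about 5 N), backed the gripper off, and handed the job in at about 12 s of the 42 s. The hand-in reports no verdict.

**Last checks:**
- **Coupon on the pan:** it looks flat. Its centre is at (617, -10) mm in the top view, against a pan centre of (618, -9). The scene view gives (623, -14) against (622, -10). That puts it within about 4 mm of centre, where 20 mm is allowed.
- **Upper two coupons:** they dropped one place and lie flat in the chute. Their picture position did not change between the draw and the end.
- **Gripper:** it was clear of everything, about 130 mm back from the release point and higher up.

**What failed or disagreed:**
- **Heights:** heights measured from the two views came out about 5–11 mm lower than the text says. I used the text's heights, and the contact height on the pan (TCP about 94.5 mm) agreed with them.
- **Camera positions:** the two cameras differed by about 5 mm in position.
- **First moves:** my first two move calls were refused because I left values out of the rows, and the arm did not move.

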